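# Gauge the glass clamp of the pastry guard

### The job

The clamp screwed to the counter needs a new glass panel: find its size by trying the three gauge blocks in its slot, sliding them down along the fixed metal cheek, gently and without forcing. Leave the thickest block that will go in standing fully home in the slot, pressing the orange sprung pad back, with the others standing upright on the worktop clear of the clamp. Do not disturb the cup, the shot glass and the shaker.

Things in the scene. Friction and masses are not known exactly. Their poses are not given: they have to be found in the camera images.
- clamp: glass clamp fixed to the worktop; dark base 90 (x) x 110 (y) x 10 mm; origin on the worktop below clamp_slot. y runs across the slot from cheek to pad, x along it, z up. Aluminium cheek on the -y side, 50 mm long in x: flat upright face from slot floor to 48 mm above it, immovable; where it stands differs each time, unmeasured: between y = -9.6 and -18.0 mm.
- clamp_slot (a point): on the slot floor (10 mm above the worktop), mid-length, right below the relaxed pad's face (y = 0); axes as clamp. Slot open at top and both x ends. A block fits if under 5 mm thicker than the gap from cheek to relaxed pad, meeting under 10 N; thicker ones jam 15 mm or more above the floor. One always fits. Their contact forces must not add up to 60 N (a push of 30 N may do that).
- pad (a joint): travel of the orange sprung pad towards +y, m: 0 relaxed (start), 0.005 at its stop; spring 1 N to 3.5 N. Pad on the slot's +y side, 44 mm long in x: upright face from floor to 18 mm above it, then a lead-in slope leaning back 6 mm to its top 30 mm above the floor (the cheek is 18 mm taller).
- gauge_white_mid (a point): centre (46 mm above the underside) of the gauge block with white grip, standing on the worktop. Square-edged aluminium body 14 mm thick (y), 40 mm wide (x), 55 mm high; on it, centred, the white grip, 12 mm thick (y), 40 mm wide, 55 to 92 mm above the underside. About 0.15 kg. z up.
- gauge_blue_mid (a point): centre (46 mm above the underside) of the gauge block with blue grip, standing on the worktop. Square-edged aluminium body 17 mm thick (y), 40 mm wide (x), 55 mm high; on it, centred, the blue grip, 12 mm thick (y), 40 mm wide, 55 to 92 mm above the underside. About 0.15 kg. z up.
- gauge_red_mid (a point): centre (46 mm above the underside) of the gauge block with red grip, standing on the worktop. Square-edged aluminium body 20 mm thick (y), 40 mm wide (x), 55 mm high; on it, centred, the red grip, 12 mm thick (y), 40 mm wide, 55 to 92 mm above the underside. About 0.15 kg. z up.
- gauge_white: the same block with the white grip; origin at the centre of its underside, axes as above
- gauge_blue: the same block with the blue grip; origin at the centre of its underside, axes as above
- gauge_red: the same block with the red grip; origin at the centre of its underside, axes as above
- espresso_cup_mid (a point): cream espresso cup with blue inside, 58 x 87 x 55 mm; a bystander, point half-way up it
- tumbler_mid (a point): clear shot glass, 47 mm wide, 58 mm high; a bystander, point half-way up it
- shaker_mid (a point): glass shaker with grey cap, 44 mm wide, 90 mm high; a bystander, point half-way up it
There are look-alikes about, which are no part of the job. What is shaped like the gauge_white but brown or green is not meant.

How it is judged (in metres and radians):
At the end, for the whole second after the job is handed in: One block upright (0.1 rad) in the slot, its underside within 2.5 mm of the slot floor and its middle within 15 mm of the slot site along x, pad pushed back over 1.6 mm; the other two upright (0.1 rad) on the worktop, over 75 mm from the slot site; all at rest (value of joint pad above 0.0016 m and ((z of gauge_white_mid in the frame of clamp_slot between 0.043 and 0.0485 m and x of gauge_white_mid in the frame of clamp_slot between -0.015 and 0.015 m and y of gauge_white_mid in the frame of clamp_slot between -0.016 and 0.002 m and angle between each of gauge_white_mid, gauge_blue_mid, gauge_red_mid's own z axis and vertical below 0.1 rad and linear speed of each of gauge_white, gauge_blue, gauge_red below 0.02 m/s and height (world z) of gauge_blue_mid between 0.043 and 0.049 m and horizontal distance between each of gauge_blue_mid, gauge_red_mid and clamp_slot above 0.075 m and height (world z) of gauge_red_mid between 0.043 and 0.049 m) or (z of gauge_blue_mid in the frame of clamp_slot between 0.043 and 0.0485 m and x of gauge_blue_mid in the frame of clamp_slot between -0.015 and 0.015 m and y of gauge_blue_mid in the frame of clamp_slot between -0.016 and 0.002 m and angle between each of gauge_blue_mid, gauge_white_mid, gauge_red_mid's own z axis and vertical below 0.1 rad and linear speed of each of gauge_blue, gauge_white, gauge_red below 0.02 m/s and height (world z) of gauge_white_mid between 0.043 and 0.049 m and horizontal distance between each of gauge_white_mid, gauge_red_mid and clamp_slot above 0.075 m and height (world z) of gauge_red_mid between 0.043 and 0.049 m) or (z of gauge_red_mid in the frame of clamp_slot between 0.043 and 0.0485 m and x of gauge_red_mid in the frame of clamp_slot between -0.015 and 0.015 m and y of gauge_red_mid in the frame of clamp_slot between -0.016 and 0.002 m and angle between each of gauge_red_mid, gauge_white_mid, gauge_blue_mid's own z axis and vertical below 0.1 rad and linear speed of each of gauge_red, gauge_white, gauge_blue below 0.02 m/s and height (world z) of gauge_white_mid between 0.043 and 0.049 m and horizontal distance between each of gauge_white_mid, gauge_blue_mid and clamp_slot above 0.075 m and height (world z) of gauge_blue_mid between 0.043 and 0.049 m))); the robot touches nothing.
It fails at once if a block is forced: its contact forces with the clamp add up to over 60 N (contact force between any of gauge_white, gauge_blue, gauge_red and clamp above 60 N).
It fails at once if the cream espresso cup with blue inside is shifted more than 30 mm or tipped (distance of espresso_cup_mid from where it was at the start of the episode above 0.03 m or angle between espresso_cup_mid's own z axis and vertical above 0.5 rad).
It fails at once if the clear shot glass is shifted more than 30 mm or tipped (distance of tumbler_mid from where it was at the start of the episode above 0.03 m or angle between tumbler_mid's own z axis and vertical above 0.5 rad).
It fails at once if the glass shaker with grey cap is shifted more than 30 mm or tipped (distance of shaker_mid from where it was at the start of the episode above 0.03 m or angle between shaker_mid's own z axis and vertical above 0.5 rad).
It also fails if it takes over 70 s, if anything falls off the work surface, if the arm or the gripper's body presses on something with over 40 N, if the wrist force passes 120 N, or if a joint passes its speed limit or range.

### The arm

A 7-joint arm with a two-finger parallel gripper is mounted at the origin on a cart in front of the work surface, level with it; the furniture and walls round the work are solid. World frame = base frame: x ahead of the robot, y to its left, z up, the work surface at z = 0. Lengths are in m, angles in degrees, forces in N, time in s.
With the tool pointing down it reaches from about 0.4 to 0.85 m from the base axis. Payload 10.4 kg.
Tool frame: the origin (TCP) lies at the very end of the fingers, on their centre line; the grasp point (between the pads) lies 19 mm behind it; z points along the fingers, y is the line along which they close (so a half turn about z gives the same grasp; the last joint's range is limited). The gripper opens to 87 mm and grips with 3 to 60 N. Pads are 19 mm wide; open, the fingers measure 117 mm over their backs; the gripper's body (75 mm by 190 mm) begins 51 mm behind the grasp point.
Start: joints at [66.257, 19.034, -3.707, 83.658, 1.238, 77.344, -5.071], TCP at [0.239, -0.578, 0.223] pointing down, gripper open.
Joint ranges: [-148.97, 148.97], [-28.65, 121.19], [-84.17, 76.75], [9.2, 138.47], [-72.65, 252.65], [3.7, 117.97], [-149.18, 149.18]. Speed limits (degrees/s): [127.2, 127.2, 159.86, 159.86, 180, 180, 180].

### API

Orientations are given as [roll, pitch, yaw] about the fixed x, y, z axes, in that order (R = Rz(yaw) Ry(pitch) Rx(roll)).
In Python, from station import get_obs, grab_frame, finish_job gives the robot as it stands. The module is installed in compiled form; this text tells all that it offers.
- The arm moves only by the tool step_arm, never from a script. Its argument "plan" is a list of rows, each an object of numbers: "dx", "dy", "dz": the shift along the world's x, y, z as a fraction of full scale; "rx", "ry", "rz": the turn, a rotation vector about the world's x, y, z as a fraction of full scale. In form: [{"dx": .., "dy": .., "dz": .., "rx": .., "ry": .., "rz": ..}, ...]. A call has exactly 10 rows; each row shifts and turns the commanded pose from where the row before left it; what a row does not reach is not made up. Full scale, the value 1, is 2 cm for a shift and 4 degrees for a turn. A row lasts 1/12 s, in which the tool goes at most 41.7 mm and 7.16 degrees, less where a joint would pass 70% of its speed; a pose out of reach is approached as far as the arm can. A call with a number of a shift or a turn outside -1 to 1 is refused whole. A call with a gripper value outside its range is refused whole. "grip" is the opening, from 0 (shut) to 1 (fully open), set as the call begins (left out, the last holds). The fingers move at their own pace and stop on an object; "force" is the grip in N (left out, the last holds). Time passes only in rows, so rows that do not move let the fingers close, or fill a call up. It gives the time, the measured TCP pose, the force, the opening and the grip force at its end, in the units of the state.
- get_obs(): the state, without advancing time (a new reading comes with each control period).
- grab_frame(name): name is "side" or "top"; returns a dict with "color" (480x640x3 uint8, red, green, blue), "K" (3x3 intrinsics, pixels), "k1" (the pictures are not rectified: a ray, as slopes to the right and down, at radius r is drawn at 1 + k1 r^2 times it, then the intrinsics apply), "cam_to_world" (4x4, takes a point from camera to world coordinates). Camera axes: x right, y down, z forward; pixel columns grow to the right and rows downward; lengths in m; the calibration is good to about 2 mm. A picture is of the moment at which its call begins. There is no depth.
- finish_job(): hands the job in; it is judged then, once.
The state is a dict: "time": time; "joints": joint angles; "qvel": joint speeds; "effort": joint torques, N m; "tcp_pos": TCP position; "tool_rot": TCP orientation; "force": force on the tool from outside, world axes, zero at the start; "moment": the same for the moment, N m; "gripper_width": opening from 0.0 (shut) to 1.0 (fully open); "finger_force": force on a finger pad.
Only numpy, scipy, OpenCV 4.12 (cv2) and the standard library are available. Lean on these libraries where they do the work, as an engineer would, in place of code of your own. Each camera call takes 0.05 s, during which the arm holds its last target. There are 200 camera calls.

## Working session

There is one attempt and no reset: what is moved stays moved. The work goes in short steps, Python scripts to look and compute and a tool call to move; the robot and the scene stay as the last step left them, time stands still between calls to the robot, and variables do not carry over. Pictures are saved under pics/ and viewed, at most 10 in all, crops included, and the job is handed in when it is done.

Besides the shell and the picture viewer there is one more tool, called after "Call:" as name([rows], argument=value, ...), one row to a line, values as JSON. step_arm: Moves the arm, as the interface text tells. Its arguments: {"type":"object","properties":{"plan":{"type":"array"},"grip":{"type":"number"},"force":{"type":"number"}},"required":["plan"]}

```bash
mkdir -p pics; cat > h.py <<'E'
import numpy as np, cv2
from station import get_obs, grab_frame, finish_job
def grab(n,save=None):
    f=grab_frame(n)
    if save: cv2.imwrite(save,cv2.cvtColor(f["color"],cv2.COLOR_RGB2BGR))
    return f
def ray(f,uv):
    K=np.array(f["K"]);T=np.array(f["cam_to_world"])
    d=(np.array(uv,float)-K[:2,2])/[K[0,0],K[1,1]]
    x=d.copy()
    for _ in range(20): x=d/(1+f["k1"]*(x@x))
    return T[:3,3],T[:3,:3]@np.r_[x,1]
def onz(f,uv,z):
    o,d=ray(f,uv); return o+d*(z-o[2])/d[2]
def proj(f,p):
    K=np.array(f["K"]);T=np.array(f["cam_to_world"])
    c=T[:3,:3].T@(np.array(p)-T[:3,3]); x=c[:2]/c[2]; x=x*(1+f["k1"]*(x@x))
    return x*[K[0,0],K[1,1]]+K[:2,2]
E
python3 - <<'E'
from h import *
for n in("side","top"):
    f=grab(n,f"pics/{n}0.png"); print(n,f["K"],f["k1"],np.round(f["cam_to_world"],3))
print(get_obs())
E
```

```text
side [[434.09779214   0.         323.23810646]
 [  0.         434.09779214 235.67613611]
 [  0.           0.           1.        ]] -0.04279784443741274 [[-0.977 -0.101  0.188  0.334]
 [-0.212  0.347 -0.914  0.928]
 [ 0.027 -0.932 -0.361  0.424]
 [ 0.     0.     0.     1.   ]]
top [[521.47558457   0.         317.64533541]
 [  0.         521.47558457 232.71533972]
 [  0.           0.           1.        ]] -0.010565995090349972 [[-0.164 -0.845  0.51  -0.12 ]
 [-0.986  0.141 -0.083  0.157]
 [-0.002 -0.516 -0.856  1.137]
 [ 0.     0.     0.     1.   ]]
{'time': 0.1, 'joints': array([66.25680969, 19.0680573 , -3.70743397, 83.69980978,  1.2366888 ,
       77.34329023, -5.07038411]), 'qvel': array([ 0.0878208 , -0.04190104,  0.06486336, -0.13518162, -0.00360028,
       -0.06579644, -0.04572948]), 'effort': array([ 1.04536128e-03, -6.24545789e+01,  2.42412428e-02, -3.90723324e+01,
       -6.15139632e-02,  3.65266053e-02,  4.84372913e-05]), 'tcp_pos': array([ 0.23853353, -0.57732628,  0.22184827]), 'tool_rot': array([-1.79928676e+02,  2.17695667e-03,  2.24498537e+01]), 'force': array([-0.32446058, -0.34672218, -0.66675698]), 'moment': array([-0.04924352, -0.03711346,  0.00827994]), 'finger_force': 0.0, 'gripper_width': 0.9999963299536891}
```

View pics/side0.png

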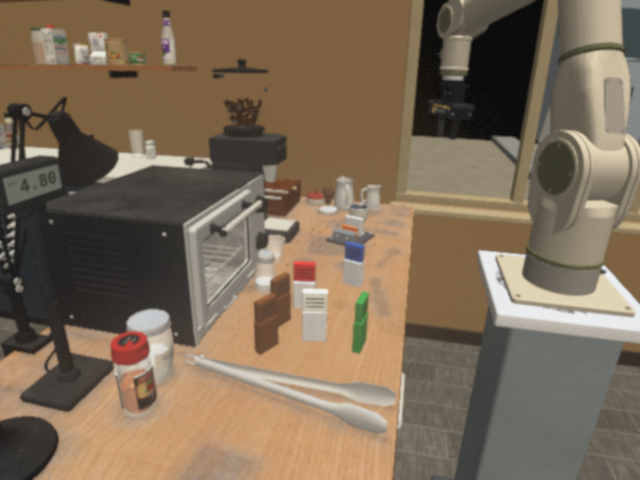

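View pics/top0.png

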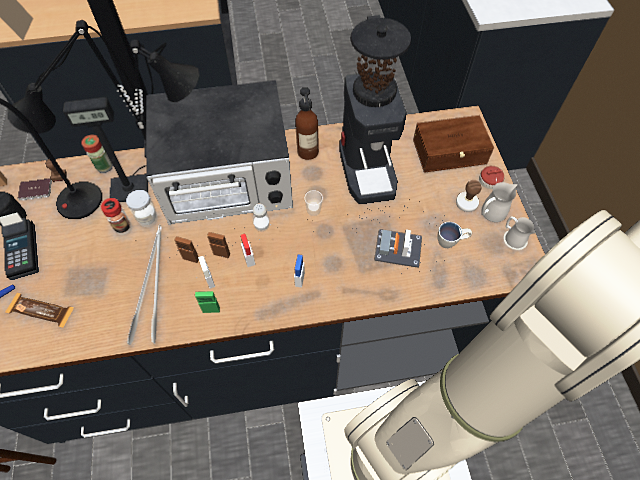

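Top view: the clamp is at (398,247) and the cup at (450,235). White block (206,270), red (248,248) and blue (298,269) match the described grip colours. The browns at (186,248) and (218,244) and the green at (207,300) are look-alikes. I'll confirm this in an enlarged crop.

```bash
python3 - <<'E'
from h import *
t=cv2.imread("pics/top0.png"); s=cv2.imread("pics/side0.png")
a=cv2.resize(t[215:315,165:325],(800,500),interpolation=cv2.INTER_CUBIC)[:,:]
b=cv2.resize(t[215:275,365:485],(400,200),interpolation=cv2.INTER_CUBIC)
c=cv2.resize(t[222:272,370:430],(720,600),interpolation=cv2.INTER_CUBIC)
cv2.imwrite("pics/a.png",a); cv2.imwrite("pics/c.png",c)
T,S=grab("top"),grab("side")
def tri(u,v):
    o1,d1=ray(T,u);o2,d2=ray(S,v); A=np.c_[d1,-d2]; k=np.linalg.lstsq(A,o2-o1,rcond=None)[0]
    p,q=o1+k[0]*d1,o2+k[1]*d2; return (p+q)/2,np.linalg.norm(p-q)
def blobs(img,m):
    n,l,st,ce=cv2.connectedComponentsWithStats(m.astype(np.uint8)); return [(st[i][:5].tolist(),ce[i].round(1).tolist()) for i in range(1,n) if st[i][4]>25]
for nm,im in(("top",t),("side",s)):
    h=cv2.cvtColor(im,cv2.COLOR_BGR2HSV); H,Sa,V=[h[...,i].astype(int) for i in range(3)]
    roi=np.zeros(H.shape,bool)
    if nm=="top": roi[225:320,170:480]=1
    else: roi[200:360,250:420]=1
    for c,m in(("red",((H<6)|(H>174))&(Sa>150)&(V>110)),("blue",(H>105)&(H<125)&(Sa>120)&(V>80)),("orange",(H>5)&(H<16)&(Sa>165)&(V>170)),("white",(Sa<40)&(V>185))):
        print(nm,c,blobs(im,m&roi))
E
```

```text
top red [([241, 234, 10, 21, 101], [245.4, 243.6])]
top blue [([295, 255, 8, 22, 112], [298.2, 265.1])]
top orange [([394, 233, 5, 21, 60], [396.2, 243.4])]
top white [([254, 225, 13, 3, 31], [260.3, 225.8]), ([439, 225, 33, 18, 120], [460.1, 234.2]), ([404, 230, 8, 22, 117], [407.6, 240.2]), ([241, 243, 9, 15, 33], [244.1, 251.0]), ([198, 256, 13, 23, 114], [203.5, 265.7]), ([294, 262, 10, 23, 46], [299.6, 274.4])]
side red [([294, 262, 21, 18, 312], [304.3, 269.9])]
side blue [([347, 242, 16, 5, 35], [354.2, 244.3])]
side orange []
side white [([250, 201, 10, 10, 37], [254.4, 205.3]), ([320, 206, 17, 7, 93], [328.2, 208.9]), ([346, 215, 17, 6, 47], [354.4, 217.2]), ([265, 218, 29, 12, 270], [277.9, 223.4]), ([259, 249, 20, 10, 117], [267.6, 253.6]), ([255, 275, 16, 12, 137], [263.2, 280.6]), ([294, 281, 34, 59, 704], [313.1, 303.7])]
```

View pics/a.png

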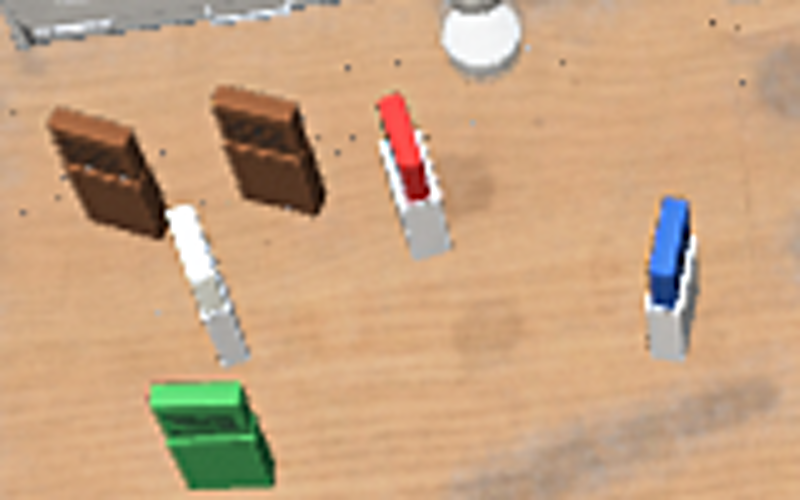

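View pics/c.png

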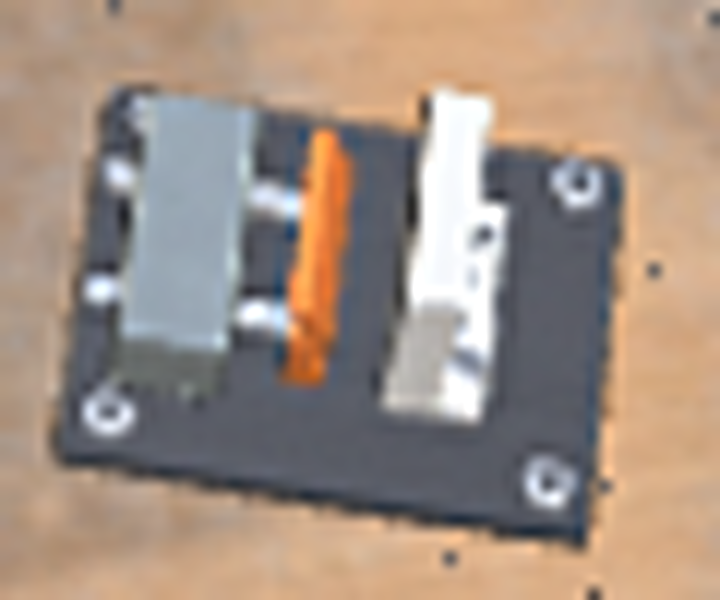

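Crop a confirms the targets: red grip (245,244), blue grip (298,265) and white grip (203,266), each on an aluminium body, while the browns and the green have no metal body. Crop c shows the cheek on the right (world -y) and the orange pad on the left (+y). The slot runs about along world x.

```bash
cat > m.py <<'E'
from h import *
T=grab("top")
A=lambda u,v:((u+.5)/5-.5+165,(v+.5)/5-.5+215)
C=lambda u,v:((u+.5)/12-.5+370,(v+.5)/12-.5+222)
P=lambda px,z:onz(T,px,z)[:2]*1000
blk={"red":([(379,97),(401,94),(405,164),(426,160)],[(415,258),(450,246)]),
"blue":([(663,199),(689,204),(650,246),(677,250)],[(650,357),(684,360)]),
"white":([(167,210),(192,207),(197,285),(220,275)],[(222,364),(248,355)])}
for n,(g,b) in blk.items():
    q=[P(A(*p),.092) for p in g]; r=[P(A(*p),0) for p in b]
    ax=(q[0]+q[1]-q[2]-q[3])/2; L=np.linalg.norm(ax); yaw=np.degrees(np.arctan2(ax[1],ax[0])); m=sum(q)/4
    m2=sum(r)/2+20*ax/L
    print(n,"mid",m.round(1),"len",L.round(1),"yaw",yaw.round(1),"from base",m2.round(1),"w",np.linalg.norm(r[0]-r[1]).round(1), "px",[np.round(A(*p),1) for p in g])
c=[P(C(*p),.010) for p in((108,88),(622,162),(585,545),(55,460))]
m=sum(c)/4; ax=(c[0]+c[1]-c[2]-c[3])/2; ay=(c[0]+c[3]-c[1]-c[2])/2
print("clamp",m.round(1),np.linalg.norm(ax),np.linalg.norm(ay),np.degrees(np.arctan2(ax[1],ax[0])),np.degrees(np.arctan2(-ay[0],ay[1])))
yaw=np.arctan2(ax[1],ax[0]); R=np.array([[np.cos(yaw),np.sin(yaw)],[-np.sin(yaw),np.cos(yaw)]])
for n,p,z in(("cheek near bot",(382,408),.01),("cheek near top",(405,300),.058),("cheek far top",(432,90),.058),("pad near bot",(323,385),.01),("pad near top",(316,318),.04),("pad far top",(340,130),.04),("pad far slopebottom",(352,165),.028),("padbackfar",(315,130),.04)):
    print(n,(R@(P(C(*p),z)-m)).round(1))
for n,px,z in(("cup",(450,243),0),("tumbler",(314,207),0),("shaker",(260,225),0),("brown2",(224,257),0),("brown1",(192,262),0),("green",(209,311),0)): print(n,P(px,z).round())
E
python3 m.py
```

```text
red mid [509.6 225. ] len 38.5 yaw 12.5 from base [512.  227.4] w 18.0 px [array([240.4, 234. ]), array([244.8, 233.4]), array([245.6, 247.4]), array([249.8, 246.6])]
blue mid [439.2 110.1] len 24.5 yaw -21.8 from base [435.2 110.4] w 16.4 px [array([297.2, 254.4]), array([302.4, 255.4]), array([294.6, 263.8]), array([300. , 264.6])]
white mid [464.8 323.9] len 40.4 yaw 15.9 from base [469.5 327.9] w 12.9 px [array([198. , 256.6]), array([203., 256.]), array([204. , 271.6]), array([208.6, 269.6])]
clamp [ 476.  -142.1] 91.09349919429975 108.12089256186727 -19.852810514143187 -19.540677320556814
cheek near bot [-21.5 -10.4]
cheek near top [-23.6  -8.7]
cheek far top [26.1 -9.3]
pad near bot [-18.3   2. ]
pad near top [-20.4   7.1]
pad far top [24.6  6.8]
pad far slopebottom [24.1  2.8]
padbackfar [23.7 11.9]
cup [ 472. -277.]
tumbler [636.  43.]
shaker [604. 189.]
brown2 [526. 287.]
brown1 [525. 366.]
green [388. 332.]
```

```bash
python3 - <<'E'
from h import *
T=grab("top")
A=lambda u,v:((u+.5)/5-.5+165,(v+.5)/5-.5+215)
P=lambda px,z:onz(T,px,z)[:2]*1000
for n,pts in {"far":[((663,199),.092),((689,204),.092)],"bodyR":[((695,237),.055),((686,306),.055)],"gripfrontbot":[((650,303),.055),((675,306),.055)],"base":[((650,357),0),((684,360),0)],"bodyfronttop":[((646,305),.055),((686,308),.055)]}.items():
    q=[P(A(*p),z) for p,z in pts]; d=q[0]-q[1]; print(n,[x.round(1) for x in q],"mid",(sum(q)/2).round(1),"len",np.linalg.norm(d).round(1),"dir",np.degrees(np.arctan2(d[1],d[0])).round(1))
im=cv2.cvtColor(T["color"],cv2.COLOR_RGB2HSV)
print(im[252:282,292:304,2]); print(get_obs()["tcp_pos"])
S=grab("side"); cv2.imwrite("pics/s.png",cv2.resize(cv2.cvtColor(S["color"],3+1)[200:350,250:450],(800,600),interpolation=cv2.INTER_CUBIC))
E
```

```text
far [array([452.8, 111.2]), array([448.3,  99.9])] mid [450.5 105.5] len 12.2 dir 68.2
bodyR [array([450.5,  97.7]), array([415.6, 107.2])] mid [433.  102.4] len 36.2 dir -15.2
gripfrontbot [array([419.9, 123.4]), array([416.4, 112.2])] mid [418.1 117.8] len 11.7 dir 72.9
base [array([418.7, 125.7]), array([414.5, 109.9])] mid [416.6 117.8] len 16.4 dir 75.0
bodyfronttop [array([419.2, 125.3]), array([414.6, 107.4])] mid [416.9 116.3] len 18.6 dir 75.8
[[208 209 211 212 214 216 216 218 217 217 213 213]
 [212 212 214 215 218 220 226 222 218 215 212 213]
 [213 213 209 213 220 187 182 157 181 178 218 219]
 [214 214 211 214 225 151 241 240 239 255 162 213]
 [214 212 213 218 233 183 241 240 243 255 144 218]
 [215 213 214 219 237 247 242 237 240 255 111 219]
 [216 215 216 225 200 246 239 235 243 249 106 223]
 [218 213 215 229 150 245 239 238 250 201  79 227]
 [214 213 219 232 155 240 239 239 255 160  65 232]
 [214 214 220 241 240 242 238 240 255 120  27 230]
 [218 220 227 197 236 241 237 242 255  99  14 255]
 [220 220 229 190 244 241 238 244 251  88  80 255]
 [219 221 231 151 247 241 239 2
[... 225 characters left out ...]
[217 225 140 201 233 245 255 220  70  95 255 141]
 [222 233 183 137 143 152 155 130  42 244 255 131]
 [222 231 186 124 123 121 120 111  37 255 198 108]
 [217 221 175 120 124 126 126 116  43 255 148  94]
 [219 220 245 122 123 125 126 114 105 255 160  97]
 [221 220 255 157 119 121 123 110 106 255 142  98]
 [216 219 255 175 110 108 113 104 236 255 135  99]
 [216 217 255 239 255 235 169 147 255 205 113 101]
 [221 220 211 191 207 196 154 202 255 119  97 115]
 [218 217 188 179 185 189 182 194 209 114 103 120]
 [217 219 195 183 183 187 186 185 194 125 104 175]
 [219 221 192 180 185 185 184 186 193 128 104 185]
 [220 226 197 182 183 185 184 186 190 137 104 212]]
[ 0.23864657 -0.57753935  0.22230442]
```

View pics/s.png

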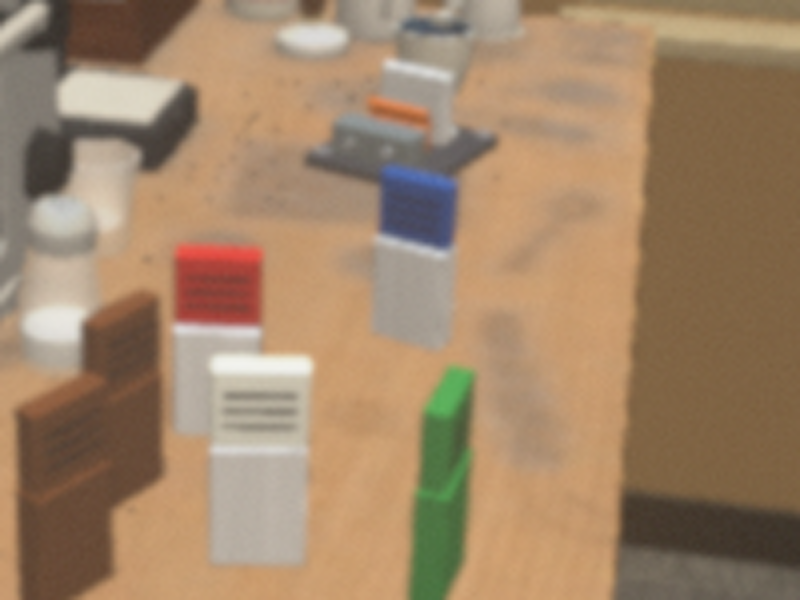

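The side crop agrees: the blue grip with its metal body is alone at (415,205), and red and white are as named. The blue block is at about (434,111) mm, yaw -16.5°. The clamp is at (476,-142) mm, yaw -19.7°. I estimate the gap at 11 to 12 mm, so I'll try blue first.

Call:
step_arm([
  {"dx": 0.98,"dy": 1,"rz": -0.97},
  {"dx": 0.98,"dy": 1,"rz": -0.97},
  {"dx": 0.98,"dy": 1,"rz": -0.97},
  {"dx": 0.98,"dy": 1,"rz": -0.97},
  {"dx": 0.98,"dy": 1,"rz": -0.97},
  {"dx": 0.98,"dy": 1,"rz": -0.97},
  {"dx": 0.98,"dy": 1,"rz": -0.97},
  {"dx": 0.98,"dy": 1,"rz": -0.97},
  {"dx": 0.98,"dy": 1,"rz": -0.97},
  {"dx": 0.98,"dy": 1,"rz": -0.97},
], grip=0.6)

```text
validation failed for argument at $.pl...
```

Call:
step_arm([
  {"dy": 1},
  {"dy": 1},
  {"dy": 1},
  {"dy": 1},
  {"dy": 1},
  {"dy": 1},
  {"dy": 1},
  {"dy": 1},
  {"dy": 1},
  {"dy": 1},
])

```text
validation failed for argument at $.pl...
```

Call:
step_arm([
  {"dy": 1},
  {"dy": 1},
  {"dy": 1},
  {"dy": 1},
  {"dy": 1},
  {"dy": 1},
  {"dy": 1},
  {"dy": 1},
  {"dy": 1},
  {"dy": 1},
])

```text
validation failed for argument at $.pl...
```

Call:
step_arm([
  {"dx": 0.98,"dy": 1.0,"dz": 0,"rx": 0,"ry": 0,"rz": -0.97},
  {"dx": 0.98,"dy": 1.0,"dz": 0,"rx": 0,"ry": 0,"rz": -0.97},
  {"dx": 0.98,"dy": 1.0,"dz": 0,"rx": 0,"ry": 0,"rz": -0.97},
  {"dx": 0.98,"dy": 1.0,"dz": 0,"rx": 0,"ry": 0,"rz": -0.97},
  {"dx": 0.98,"dy": 1.0,"dz": 0,"rx": 0,"ry": 0,"rz": -0.97},
  {"dx": 0.98,"dy": 1.0,"dz": 0,"rx": 0,"ry": 0,"rz": -0.97},
  {"dx": 0.98,"dy": 1.0,"dz": 0,"rx": 0,"ry": 0,"rz": -0.97},
  {"dx": 0.98,"dy": 1.0,"dz": 0,"rx": 0,"ry": 0,"rz": -0.97},
  {"dx": 0.98,"dy": 1.0,"dz": 0,"rx": 0,"ry": 0,"rz": -0.97},
  {"dx": 0.98,"dy": 1.0,"dz": 0,"rx": 0,"ry": 0,"rz": -0.97},
], grip=0.6)

```text
time: 1.18
tcp_pos: [0.4355, -0.3765, 0.2227]
tool_rot: [180.0, -0.0, -16.5]
force: [-0.0, 0.2, -0.3]
gripper_width: 0.603
finger_force: 0.0
```

Call:
step_arm([
  {"dx": 0,"dy": 1,"dz": 0,"rx": 0,"ry": 0,"rz": 0},
  {"dx": 0,"dy": 1,"dz": 0,"rx": 0,"ry": 0,"rz": 0},
  {"dx": 0,"dy": 1,"dz": 0,"rx": 0,"ry": 0,"rz": 0},
  {"dx": 0,"dy": 1,"dz": 0,"rx": 0,"ry": 0,"rz": 0},
  {"dx": 0,"dy": 1,"dz": 0,"rx": 0,"ry": 0,"rz": 0},
  {"dx": 0,"dy": 1,"dz": 0,"rx": 0,"ry": 0,"rz": 0},
  {"dx": 0,"dy": 1,"dz": 0,"rx": 0,"ry": 0,"rz": 0},
  {"dx": 0,"dy": 1,"dz": 0,"rx": 0,"ry": 0,"rz": 0},
  {"dx": 0,"dy": 1,"dz": 0,"rx": 0,"ry": 0,"rz": 0},
  {"dx": 0,"dy": 1,"dz": 0,"rx": 0,"ry": 0,"rz": 0},
])

```text
time: 2.02
tcp_pos: [0.4346, -0.1767, 0.2227]
tool_rot: [180.0, -0.0, -16.4]
force: [1.0, -0.3, -0.3]
gripper_width: 0.596
finger_force: 0.0
```

Call:
step_arm([
  {"dx": 0,"dy": 1,"dz": 0,"rx": 0,"ry": 0,"rz": 0},
  {"dx": 0,"dy": 1,"dz": 0,"rx": 0,"ry": 0,"rz": 0},
  {"dx": 0,"dy": 1,"dz": 0,"rx": 0,"ry": 0,"rz": 0},
  {"dx": 0,"dy": 1,"dz": 0,"rx": 0,"ry": 0,"rz": 0},
  {"dx": 0,"dy": 1,"dz": 0,"rx": 0,"ry": 0,"rz": 0},
  {"dx": 0,"dy": 1,"dz": 0,"rx": 0,"ry": 0,"rz": 0},
  {"dx": 0,"dy": 1,"dz": 0,"rx": 0,"ry": 0,"rz": 0},
  {"dx": 0,"dy": 1,"dz": 0,"rx": 0,"ry": 0,"rz": 0},
  {"dx": 0,"dy": 1,"dz": 0,"rx": 0,"ry": 0,"rz": 0},
  {"dx": 0,"dy": 1,"dz": 0,"rx": 0,"ry": 0,"rz": 0},
])

```text
time: 2.85
tcp_pos: [0.4346, 0.0233, 0.2227]
tool_rot: [180.0, -0.0, -16.4]
force: [0.6, 0.5, -0.1]
gripper_width: 0.601
finger_force: 0.0
```

Call:
step_arm([
  {"dx": 0,"dy": 0.88,"dz": -0.4,"rx": 0,"ry": 0,"rz": 0},
  {"dx": 0,"dy": 0.88,"dz": -0.4,"rx": 0,"ry": 0,"rz": 0},
  {"dx": 0,"dy": 0.88,"dz": -0.4,"rx": 0,"ry": 0,"rz": 0},
  {"dx": 0,"dy": 0.88,"dz": -0.4,"rx": 0,"ry": 0,"rz": 0},
  {"dx": 0,"dy": 0.88,"dz": -0.4,"rx": 0,"ry": 0,"rz": 0},
  {"dx": 0,"dy": 0,"dz": -1,"rx": 0,"ry": 0,"rz": 0},
  {"dx": 0,"dy": 0,"dz": -1,"rx": 0,"ry": 0,"rz": 0},
  {"dx": 0,"dy": 0,"dz": -0.5,"rx": 0,"ry": 0,"rz": 0},
  {"dx": 0,"dy": 0,"dz": 0,"rx": 0,"ry": 0,"rz": 0},
  {"dx": 0,"dy": 0,"dz": 0,"rx": 0,"ry": 0,"rz": 0},
])

```text
time: 3.68
tcp_pos: [0.4346, 0.1102, 0.1328]
tool_rot: [180.0, 0.0, -16.4]
force: [0.9, 1.0, -0.1]
gripper_width: 0.602
finger_force: 0.0
```

```bash
python3 - <<'E'
from h import *
o=get_obs();print(o["time"],o["tcp_pos"],o["tool_rot"])
f=grab("top"); t=cv2.cvtColor(f["color"],4)
cv2.imwrite("pics/d.png",cv2.resize(t[215:315,225:385],(800,500),interpolation=cv2.INTER_CUBIC))
print(proj(f,o["tcp_pos"]))
E
```

```text
3.6833 [0.43462883 0.11021397 0.13280862] [ 1.79990060e+02  3.33337618e-02 -1.63677997e+01]
[298.17323302 252.55794805]
```

View pics/d.png

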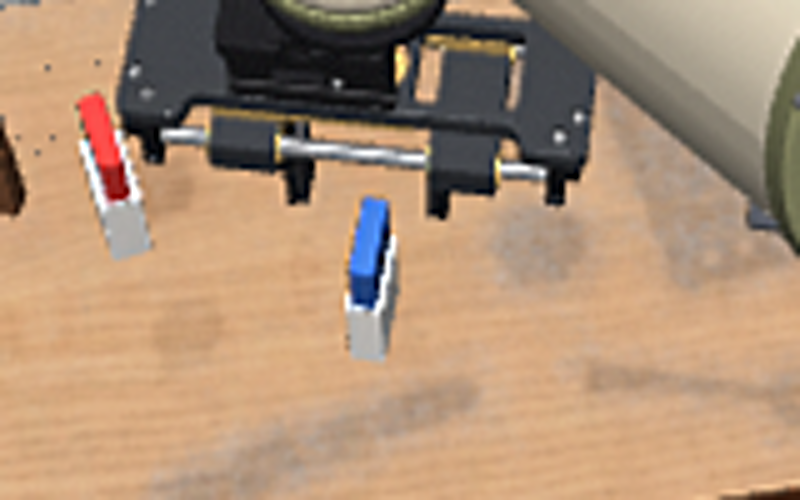

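Crop d: the fingers at (300,200) and (438,215) straddle the blue block at (368,250). I'll descend and grip gently.

Call:
step_arm([
  {"dx": 0,"dy": 0.05,"dz": -0.5,"rx": 0,"ry": 0,"rz": 0},
  {"dx": 0,"dy": 0,"dz": -0.5,"rx": 0,"ry": 0,"rz": 0},
  {"dx": 0,"dy": 0,"dz": -0.5,"rx": 0,"ry": 0,"rz": 0},
  {"dx": 0,"dy": 0,"dz": -0.5,"rx": 0,"ry": 0,"rz": 0},
  {"dx": 0,"dy": 0,"dz": -0.5,"rx": 0,"ry": 0,"rz": 0},
  {"dx": 0,"dy": 0,"dz": -0.5,"rx": 0,"ry": 0,"rz": 0},
  {"dx": 0,"dy": 0,"dz": -0.5,"rx": 0,"ry": 0,"rz": 0},
  {"dx": 0,"dy": 0,"dz": 0,"rx": 0,"ry": 0,"rz": 0},
  {"dx": 0,"dy": 0,"dz": 0,"rx": 0,"ry": 0,"rz": 0},
  {"dx": 0,"dy": 0,"dz": 0,"rx": 0,"ry": 0,"rz": 0},
])

```text
time: 4.57
tcp_pos: [0.4349, 0.1115, 0.0628]
tool_rot: [-180.0, -0.0, -16.3]
force: [0.5, -0.3, -0.3]
gripper_width: 0.602
finger_force: 0.0
```

Call:
step_arm([
  {"dx": 0,"dy": 0,"dz": 0,"rx": 0,"ry": 0,"rz": 0},
  {"dx": 0,"dy": 0,"dz": 0,"rx": 0,"ry": 0,"rz": 0},
  {"dx": 0,"dy": 0,"dz": 0,"rx": 0,"ry": 0,"rz": 0},
  {"dx": 0,"dy": 0,"dz": 0,"rx": 0,"ry": 0,"rz": 0},
  {"dx": 0,"dy": 0,"dz": 0,"rx": 0,"ry": 0,"rz": 0},
  {"dx": 0,"dy": 0,"dz": 0,"rx": 0,"ry": 0,"rz": 0},
  {"dx": 0,"dy": 0,"dz": 0,"rx": 0,"ry": 0,"rz": 0},
  {"dx": 0,"dy": 0,"dz": 0,"rx": 0,"ry": 0,"rz": 0},
  {"dx": 0,"dy": 0,"dz": 0,"rx": 0,"ry": 0,"rz": 0},
  {"dx": 0,"dy": 0,"dz": 0,"rx": 0,"ry": 0,"rz": 0},
], grip=0, force=15)

```text
time: 5.4
tcp_pos: [0.4347, 0.1114, 0.0626]
tool_rot: [180.0, 0.0, -16.3]
force: [-0.8, -0.6, -1.0]
gripper_width: 0.135
finger_force: 15.0
```

Call:
step_arm([
  {"dx": 0,"dy": 0,"dz": 0.5,"rx": 0,"ry": 0,"rz": 0},
  {"dx": 0,"dy": 0,"dz": 1,"rx": 0,"ry": 0,"rz": 0},
  {"dx": 0,"dy": 0,"dz": 1,"rx": 0,"ry": 0,"rz": 0},
  {"dx": 0.3,"dy": -0.5,"dz": 1,"rx": 0,"ry": 0,"rz": -0.1},
  {"dx": 0.3,"dy": -1,"dz": 0.4,"rx": 0,"ry": 0,"rz": -0.15},
  {"dx": 0.3,"dy": -1,"dz": 0,"rx": 0,"ry": 0,"rz": -0.15},
  {"dx": 0.3,"dy": -1,"dz": 0,"rx": 0,"ry": 0,"rz": -0.15},
  {"dx": 0.3,"dy": -1,"dz": 0,"rx": 0,"ry": 0,"rz": -0.15},
  {"dx": 0.3,"dy": -1,"dz": 0,"rx": 0,"ry": 0,"rz": -0.15},
  {"dx": 0.3,"dy": -1,"dz": 0,"rx": 0,"ry": 0,"rz": 0},
])

```text
time: 6.23
tcp_pos: [0.4768, -0.0196, 0.1413]
tool_rot: [-180.0, -0.0, -19.8]
force: [-0.5, 1.2, -1.4]
gripper_width: 0.138
finger_force: 15.0
```

Call:
step_arm([
  {"dx": 0.05,"dy": -1,"dz": 0,"rx": 0,"ry": 0,"rz": 0},
  {"dx": 0,"dy": -1,"dz": 0,"rx": 0,"ry": 0,"rz": 0},
  {"dx": 0,"dy": -1,"dz": 0,"rx": 0,"ry": 0,"rz": 0},
  {"dx": 0,"dy": -1,"dz": 0,"rx": 0,"ry": 0,"rz": 0},
  {"dx": 0,"dy": -1,"dz": 0,"rx": 0,"ry": 0,"rz": 0},
  {"dx": 0,"dy": -0.7,"dz": 0,"rx": 0,"ry": 0,"rz": 0},
  {"dx": 0,"dy": -0.28,"dz": 0,"rx": 0,"ry": 0,"rz": 0},
  {"dx": 0,"dy": 0,"dz": 0,"rx": 0,"ry": 0,"rz": 0},
  {"dx": 0,"dy": 0,"dz": 0,"rx": 0,"ry": 0,"rz": 0},
  {"dx": 0,"dy": 0,"dz": 0,"rx": 0,"ry": 0,"rz": 0},
])

```text
time: 7.07
tcp_pos: [0.4778, -0.1369, 0.1407]
tool_rot: [-180.0, 0.0, -19.7]
force: [0.3, 0.7, -1.0]
gripper_width: 0.138
finger_force: 15.0
```

```bash
python3 - <<'E'
from h import *
o=get_obs();print(o["time"],o["tcp_pos"],o["tool_rot"],o["force"])
f=grab("top","pics/e0.png"); t=cv2.cvtColor(f["color"],4)
s=cv2.cvtColor(grab("side")["color"],4)
a=cv2.resize(t[200:290,340:460],(800,600),interpolation=cv2.INTER_CUBIC)[:,:]
b=cv2.resize(s[165:255,300:420],(800,600),interpolation=cv2.INTER_CUBIC)
cv2.imwrite("pics/e.png",cv2.resize(np.hstack([a,b]),(800,300)))
E
```

```text
7.0667 [ 0.4778061  -0.13692407  0.14074675] [-1.79980278e+02  3.46622583e-03 -1.96620926e+01] [ 0.25418507  0.70095733 -0.98332671]
```

View pics/e.png

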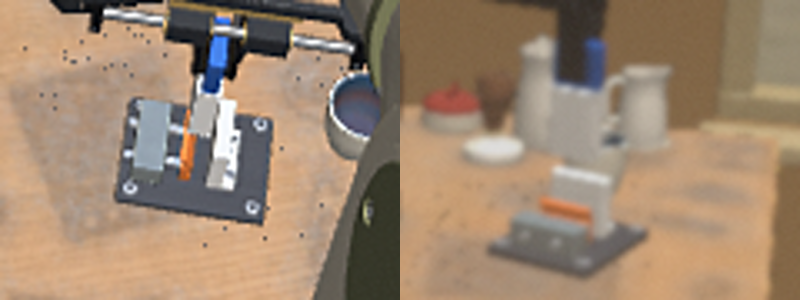

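Picture e shows the blue block held upright above the slot: its end is at (203,115) on the left and it lines up over the clamp on the right. I'll go down to 34 mm above the slot floor, then sideways to touch the cheek.

Call:
step_arm([
  {"dx": 0,"dy": 0,"dz": -0.25,"rx": 0,"ry": 0,"rz": 0},
  {"dx": 0,"dy": 0,"dz": -0.25,"rx": 0,"ry": 0,"rz": 0},
  {"dx": 0,"dy": 0,"dz": -0.25,"rx": 0,"ry": 0,"rz": 0},
  {"dx": 0,"dy": 0,"dz": -0.25,"rx": 0,"ry": 0,"rz": 0},
  {"dx": 0,"dy": 0,"dz": -0.25,"rx": 0,"ry": 0,"rz": 0},
  {"dx": 0,"dy": 0,"dz": -0.2,"rx": 0,"ry": 0,"rz": 0},
  {"dx": 0,"dy": 0,"dz": -0.15,"rx": 0,"ry": 0,"rz": 0},
  {"dx": 0,"dy": 0,"dz": -0.1,"rx": 0,"ry": 0,"rz": 0},
  {"dx": 0,"dy": 0,"dz": 0,"rx": 0,"ry": 0,"rz": 0},
  {"dx": 0,"dy": 0,"dz": 0,"rx": 0,"ry": 0,"rz": 0},
])

```text
time: 8.0
tcp_pos: [0.4777, -0.1383, 0.1066]
tool_rot: [180.0, -0.0, -19.8]
force: [-0.0, 0.6, -1.8]
gripper_width: 0.137
finger_force: 15.0
```

Call:
step_arm([
  {"dx": -0.017,"dy": -0.047,"dz": 0,"rx": 0,"ry": 0,"rz": 0},
  {"dx": -0.017,"dy": -0.047,"dz": 0,"rx": 0,"ry": 0,"rz": 0},
  {"dx": -0.017,"dy": -0.047,"dz": 0,"rx": 0,"ry": 0,"rz": 0},
  {"dx": -0.017,"dy": -0.047,"dz": 0,"rx": 0,"ry": 0,"rz": 0},
  {"dx": 0,"dy": 0,"dz": 0,"rx": 0,"ry": 0,"rz": 0},
  {"dx": 0,"dy": 0,"dz": 0,"rx": 0,"ry": 0,"rz": 0},
  {"dx": 0,"dy": 0,"dz": 0,"rx": 0,"ry": 0,"rz": 0},
  {"dx": 0,"dy": 0,"dz": 0,"rx": 0,"ry": 0,"rz": 0},
  {"dx": 0,"dy": 0,"dz": 0,"rx": 0,"ry": 0,"rz": 0},
  {"dx": 0,"dy": 0,"dz": 0,"rx": 0,"ry": 0,"rz": 0},
])

```text
time: 8.83
tcp_pos: [0.4764, -0.1419, 0.1066]
tool_rot: [-180.0, -0.0, -19.7]
force: [0.8, 1.5, 0.0]
gripper_width: 0.138
finger_force: 15.0
```

Call:
step_arm([
  {"dx": -0.017,"dy": -0.047,"dz": 0,"rx": 0,"ry": 0,"rz": 0},
  {"dx": 0,"dy": 0,"dz": 0,"rx": 0,"ry": 0,"rz": 0},
  {"dx": -0.017,"dy": -0.047,"dz": 0,"rx": 0,"ry": 0,"rz": 0},
  {"dx": 0,"dy": 0,"dz": 0,"rx": 0,"ry": 0,"rz": 0},
  {"dx": 0,"dy": 0,"dz": 0,"rx": 0,"ry": 0,"rz": 0},
  {"dx": 0,"dy": 0,"dz": 0,"rx": 0,"ry": 0,"rz": 0},
  {"dx": 0,"dy": 0,"dz": 0,"rx": 0,"ry": 0,"rz": 0},
  {"dx": 0,"dy": 0,"dz": 0,"rx": 0,"ry": 0,"rz": 0},
  {"dx": 0,"dy": 0,"dz": 0,"rx": 0,"ry": 0,"rz": 0},
  {"dx": 0,"dy": 0,"dz": 0,"rx": 0,"ry": 0,"rz": 0},
])

```text
time: 9.67
tcp_pos: [0.4761, -0.1429, 0.1068]
tool_rot: [-179.9, -0.0, -19.7]
force: [1.0, 5.5, 1.8]
gripper_width: 0.136
finger_force: 15.1
```

Call:
step_arm([
  {"dx": -0.017,"dy": -0.047,"dz": 0,"rx": 0,"ry": 0,"rz": 0},
  {"dx": 0,"dy": 0,"dz": 0,"rx": 0,"ry": 0,"rz": 0},
  {"dx": 0,"dy": 0,"dz": 0,"rx": 0,"ry": 0,"rz": 0},
  {"dx": 0,"dy": 0,"dz": 0,"rx": 0,"ry": 0,"rz": 0},
  {"dx": 0,"dy": 0,"dz": 0,"rx": 0,"ry": 0,"rz": 0},
  {"dx": 0,"dy": 0,"dz": 0,"rx": 0,"ry": 0,"rz": 0},
  {"dx": 0,"dy": 0,"dz": 0,"rx": 0,"ry": 0,"rz": 0},
  {"dx": 0,"dy": 0,"dz": 0,"rx": 0,"ry": 0,"rz": 0},
  {"dx": 0,"dy": 0,"dz": 0,"rx": 0,"ry": 0,"rz": 0},
  {"dx": 0,"dy": 0,"dz": 0,"rx": 0,"ry": 0,"rz": 0},
])

```text
time: 10.5
tcp_pos: [0.4759, -0.1436, 0.1069]
tool_rot: [-179.9, -0.0, -19.7]
force: [1.5, 6.8, 0.3]
gripper_width: 0.14
finger_force: 15.3
```

Cheek contact is about 5 N. I'll back off slightly and descend in small steps.

Call:
step_arm([
  {"dx": 0.013,"dy": 0.037,"dz": 0,"rx": 0,"ry": 0,"rz": 0},
  {"dx": 0,"dy": 0,"dz": -0.1,"rx": 0,"ry": 0,"rz": 0},
  {"dx": 0,"dy": 0,"dz": -0.1,"rx": 0,"ry": 0,"rz": 0},
  {"dx": 0,"dy": 0,"dz": -0.1,"rx": 0,"ry": 0,"rz": 0},
  {"dx": 0,"dy": 0,"dz": 0,"rx": 0,"ry": 0,"rz": 0},
  {"dx": 0,"dy": 0,"dz": 0,"rx": 0,"ry": 0,"rz": 0},
  {"dx": 0,"dy": 0,"dz": 0,"rx": 0,"ry": 0,"rz": 0},
  {"dx": 0,"dy": 0,"dz": 0,"rx": 0,"ry": 0,"rz": 0},
  {"dx": 0,"dy": 0,"dz": 0,"rx": 0,"ry": 0,"rz": 0},
  {"dx": 0,"dy": 0,"dz": 0,"rx": 0,"ry": 0,"rz": 0},
])

```text
time: 11.33
tcp_pos: [0.4761, -0.1432, 0.1007]
tool_rot: [-179.9, -0.0, -19.7]
force: [3.4, 5.0, -0.9]
gripper_width: 0.141
finger_force: 15.1
```

Call:
step_arm([
  {"dx": 0,"dy": 0,"dz": -0.1,"rx": 0,"ry": 0,"rz": 0},
  {"dx": 0,"dy": 0,"dz": -0.1,"rx": 0,"ry": 0,"rz": 0},
  {"dx": 0,"dy": 0,"dz": 0,"rx": 0,"ry": 0,"rz": 0},
  {"dx": 0,"dy": 0,"dz": 0,"rx": 0,"ry": 0,"rz": 0},
  {"dx": 0,"dy": 0,"dz": 0,"rx": 0,"ry": 0,"rz": 0},
  {"dx": 0,"dy": 0,"dz": 0,"rx": 0,"ry": 0,"rz": 0},
  {"dx": 0,"dy": 0,"dz": 0,"rx": 0,"ry": 0,"rz": 0},
  {"dx": 0,"dy": 0,"dz": 0,"rx": 0,"ry": 0,"rz": 0},
  {"dx": 0,"dy": 0,"dz": 0,"rx": 0,"ry": 0,"rz": 0},
  {"dx": 0,"dy": 0,"dz": 0,"rx": 0,"ry": 0,"rz": 0},
])

```text
time: 12.17
tcp_pos: [0.4766, -0.1431, 0.0971]
tool_rot: [-179.9, -0.1, -19.7]
force: [2.9, 6.1, 1.9]
gripper_width: 0.139
finger_force: 15.1
```

Call:
step_arm([
  {"dx": 0,"dy": 0,"dz": -0.1,"rx": 0,"ry": 0,"rz": 0},
  {"dx": 0,"dy": 0,"dz": -0.05,"rx": 0,"ry": 0,"rz": 0},
  {"dx": 0,"dy": 0,"dz": 0,"rx": 0,"ry": 0,"rz": 0},
  {"dx": 0,"dy": 0,"dz": 0,"rx": 0,"ry": 0,"rz": 0},
  {"dx": 0,"dy": 0,"dz": 0,"rx": 0,"ry": 0,"rz": 0},
  {"dx": 0,"dy": 0,"dz": 0,"rx": 0,"ry": 0,"rz": 0},
  {"dx": 0,"dy": 0,"dz": 0,"rx": 0,"ry": 0,"rz": 0},
  {"dx": 0,"dy": 0,"dz": 0,"rx": 0,"ry": 0,"rz": 0},
  {"dx": 0,"dy": 0,"dz": 0,"rx": 0,"ry": 0,"rz": 0},
  {"dx": 0,"dy": 0,"dz": 0,"rx": 0,"ry": 0,"rz": 0},
])

```text
time: 13.0
tcp_pos: [0.4769, -0.1431, 0.0945]
tool_rot: [-179.9, -0.1, -19.7]
force: [3.2, 5.6, 5.8]
gripper_width: 0.136
finger_force: 15.0
```

Call:
step_arm([
  {"dx": 0,"dy": 0,"dz": -0.1,"rx": 0,"ry": 0,"rz": 0},
  {"dx": 0,"dy": 0,"dz": 0,"rx": 0,"ry": 0,"rz": 0},
  {"dx": 0,"dy": 0,"dz": 0,"rx": 0,"ry": 0,"rz": 0},
  {"dx": 0,"dy": 0,"dz": 0,"rx": 0,"ry": 0,"rz": 0},
  {"dx": 0,"dy": 0,"dz": 0,"rx": 0,"ry": 0,"rz": 0},
  {"dx": 0,"dy": 0,"dz": 0,"rx": 0,"ry": 0,"rz": 0},
  {"dx": 0,"dy": 0,"dz": 0,"rx": 0,"ry": 0,"rz": 0},
  {"dx": 0,"dy": 0,"dz": 0,"rx": 0,"ry": 0,"rz": 0},
  {"dx": 0,"dy": 0,"dz": 0,"rx": 0,"ry": 0,"rz": 0},
  {"dx": 0,"dy": 0,"dz": 0,"rx": 0,"ry": 0,"rz": 0},
])

```text
time: 13.83
tcp_pos: [0.4771, -0.1431, 0.0926]
tool_rot: [-179.9, -0.1, -19.7]
force: [2.9, 5.9, 6.2]
gripper_width: 0.138
finger_force: 15.0
```

Call:
step_arm([
  {"dx": 0,"dy": 0,"dz": -0.1,"rx": 0,"ry": 0,"rz": 0},
  {"dx": 0,"dy": 0,"dz": 0,"rx": 0,"ry": 0,"rz": 0},
  {"dx": 0,"dy": 0,"dz": 0,"rx": 0,"ry": 0,"rz": 0},
  {"dx": 0,"dy": 0,"dz": 0,"rx": 0,"ry": 0,"rz": 0},
  {"dx": 0,"dy": 0,"dz": 0,"rx": 0,"ry": 0,"rz": 0},
  {"dx": 0,"dy": 0,"dz": 0,"rx": 0,"ry": 0,"rz": 0},
  {"dx": 0,"dy": 0,"dz": 0,"rx": 0,"ry": 0,"rz": 0},
  {"dx": 0,"dy": 0,"dz": 0,"rx": 0,"ry": 0,"rz": 0},
  {"dx": 0,"dy": 0,"dz": 0,"rx": 0,"ry": 0,"rz": 0},
  {"dx": 0,"dy": 0,"dz": 0,"rx": 0,"ry": 0,"rz": 0},
])

```text
time: 14.67
tcp_pos: [0.4773, -0.143, 0.0908]
tool_rot: [-179.9, -0.2, -19.7]
force: [3.1, 6.8, 5.7]
gripper_width: 0.137
finger_force: 15.0
```

Call:
step_arm([
  {"dx": 0,"dy": 0,"dz": -0.1,"rx": 0,"ry": 0,"rz": 0},
  {"dx": 0,"dy": 0,"dz": 0,"rx": 0,"ry": 0,"rz": 0},
  {"dx": 0,"dy": 0,"dz": 0,"rx": 0,"ry": 0,"rz": 0},
  {"dx": 0,"dy": 0,"dz": 0,"rx": 0,"ry": 0,"rz": 0},
  {"dx": 0,"dy": 0,"dz": 0,"rx": 0,"ry": 0,"rz": 0},
  {"dx": 0,"dy": 0,"dz": 0,"rx": 0,"ry": 0,"rz": 0},
  {"dx": 0,"dy": 0,"dz": 0,"rx": 0,"ry": 0,"rz": 0},
  {"dx": 0,"dy": 0,"dz": 0,"rx": 0,"ry": 0,"rz": 0},
  {"dx": 0,"dy": 0,"dz": 0,"rx": 0,"ry": 0,"rz": 0},
  {"dx": 0,"dy": 0,"dz": 0,"rx": 0,"ry": 0,"rz": 0},
])

```text
time: 15.5
tcp_pos: [0.4776, -0.1428, 0.089]
tool_rot: [-179.9, -0.2, -19.7]
force: [3.9, 8.1, 8.5]
gripper_width: 0.135
finger_force: 15.0
```

Call:
step_arm([
  {"dx": 0,"dy": 0,"dz": -0.1,"rx": 0,"ry": 0,"rz": 0},
  {"dx": 0,"dy": 0,"dz": 0,"rx": 0,"ry": 0,"rz": 0},
  {"dx": 0,"dy": 0,"dz": 0,"rx": 0,"ry": 0,"rz": 0},
  {"dx": 0,"dy": 0,"dz": 0,"rx": 0,"ry": 0,"rz": 0},
  {"dx": 0,"dy": 0,"dz": 0,"rx": 0,"ry": 0,"rz": 0},
  {"dx": 0,"dy": 0,"dz": 0,"rx": 0,"ry": 0,"rz": 0},
  {"dx": 0,"dy": 0,"dz": 0,"rx": 0,"ry": 0,"rz": 0},
  {"dx": 0,"dy": 0,"dz": 0,"rx": 0,"ry": 0,"rz": 0},
  {"dx": 0,"dy": 0,"dz": 0,"rx": 0,"ry": 0,"rz": 0},
  {"dx": 0,"dy": 0,"dz": 0,"rx": 0,"ry": 0,"rz": 0},
])

```text
time: 16.33
tcp_pos: [0.4778, -0.1427, 0.0872]
tool_rot: [-179.9, -0.2, -19.7]
force: [3.5, 7.9, 8.5]
gripper_width: 0.135
finger_force: 15.0
```

```bash
python3 - <<'E'
from h import *
o=get_obs();print(o["time"],o["tcp_pos"],o["tool_rot"],o["force"])
f=grab("top","pics/g0.png"); t=cv2.cvtColor(f["color"],4)
S=grab("side","pics/gs.png");s=cv2.cvtColor(S["color"],4)
a=cv2.resize(t[215:275,365:445],(800,600),interpolation=cv2.INTER_CUBIC)[:,:]
b=cv2.resize(s[195:255,310:390],(800,600),interpolation=cv2.INTER_CUBIC)
cv2.imwrite("pics/g.png",cv2.resize(np.hstack([a,b]),(800,300),interpolation=cv2.INTER_AREA))
E
```

```text
16.3333 [ 0.47782867 -0.14274827  0.08717541] [-179.8842457    -0.22160893  -19.66866092] [3.47444152 7.94854714 8.50829315]
```

View pics/g.png

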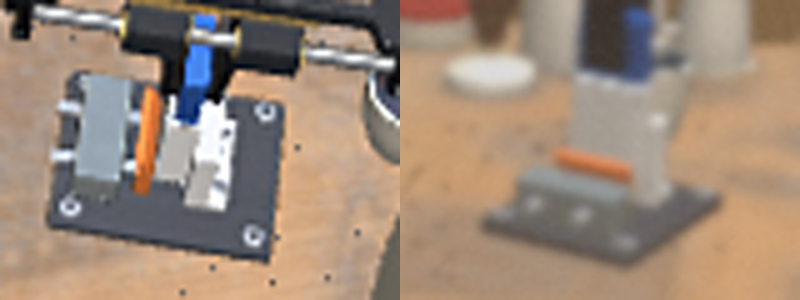

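Picture g shows the blue block's end at (175,155) between pad and cheek, held upright, with the fingers still just above the body top, so it has not slipped. I'll keep going down.

Call:
step_arm([
  {"dx": 0,"dy": 0,"dz": -0.1,"rx": 0,"ry": 0,"rz": 0},
  {"dx": 0,"dy": 0,"dz": 0,"rx": 0,"ry": 0,"rz": 0},
  {"dx": 0,"dy": 0,"dz": 0,"rx": 0,"ry": 0,"rz": 0},
  {"dx": 0,"dy": 0,"dz": -0.1,"rx": 0,"ry": 0,"rz": 0},
  {"dx": 0,"dy": 0,"dz": 0,"rx": 0,"ry": 0,"rz": 0},
  {"dx": 0,"dy": 0,"dz": 0,"rx": 0,"ry": 0,"rz": 0},
  {"dx": 0,"dy": 0,"dz": 0,"rx": 0,"ry": 0,"rz": 0},
  {"dx": 0,"dy": 0,"dz": 0,"rx": 0,"ry": 0,"rz": 0},
  {"dx": 0,"dy": 0,"dz": 0,"rx": 0,"ry": 0,"rz": 0},
  {"dx": 0,"dy": 0,"dz": 0,"rx": 0,"ry": 0,"rz": 0},
])

```text
time: 17.27
tcp_pos: [0.478, -0.1427, 0.0833]
tool_rot: [-179.9, -0.2, -19.7]
force: [3.2, 8.2, 9.4]
gripper_width: 0.139
finger_force: 15.0
```

Call:
step_arm([
  {"dx": 0,"dy": 0,"dz": -0.1,"rx": 0,"ry": 0,"rz": 0},
  {"dx": 0,"dy": 0,"dz": 0,"rx": 0,"ry": 0,"rz": 0},
  {"dx": 0,"dy": 0,"dz": 0,"rx": 0,"ry": 0,"rz": 0},
  {"dx": 0,"dy": 0,"dz": -0.1,"rx": 0,"ry": 0,"rz": 0},
  {"dx": 0,"dy": 0,"dz": 0,"rx": 0,"ry": 0,"rz": 0},
  {"dx": 0,"dy": 0,"dz": 0,"rx": 0,"ry": 0,"rz": 0},
  {"dx": 0,"dy": 0,"dz": 0,"rx": 0,"ry": 0,"rz": 0},
  {"dx": 0,"dy": 0,"dz": 0,"rx": 0,"ry": 0,"rz": 0},
  {"dx": 0,"dy": 0,"dz": 0,"rx": 0,"ry": 0,"rz": 0},
  {"dx": 0,"dy": 0,"dz": 0,"rx": 0,"ry": 0,"rz": 0},
])

```text
time: 18.1
tcp_pos: [0.4782, -0.1427, 0.0794]
tool_rot: [-179.9, -0.3, -19.7]
force: [3.7, 8.2, 10.4]
gripper_width: 0.138
finger_force: 15.0
```

Call:
step_arm([
  {"dx": 0.01,"dy": 0.03,"dz": 0,"rx": 0,"ry": 0,"rz": 0},
  {"dx": 0,"dy": 0,"dz": -0.1,"rx": 0,"ry": 0,"rz": 0},
  {"dx": 0,"dy": 0,"dz": 0,"rx": 0,"ry": 0,"rz": 0},
  {"dx": 0,"dy": 0,"dz": -0.1,"rx": 0,"ry": 0,"rz": 0},
  {"dx": 0,"dy": 0,"dz": 0,"rx": 0,"ry": 0,"rz": 0},
  {"dx": 0,"dy": 0,"dz": -0.05,"rx": 0,"ry": 0,"rz": 0},
  {"dx": 0,"dy": 0,"dz": 0,"rx": 0,"ry": 0,"rz": 0},
  {"dx": 0,"dy": 0,"dz": 0,"rx": 0,"ry": 0,"rz": 0},
  {"dx": 0,"dy": 0,"dz": 0,"rx": 0,"ry": 0,"rz": 0},
  {"dx": 0,"dy": 0,"dz": 0,"rx": 0,"ry": 0,"rz": 0},
])

```text
time: 18.93
tcp_pos: [0.4781, -0.1426, 0.0742]
tool_rot: [-179.9, -0.2, -19.7]
force: [4.1, 7.2, 8.2]
gripper_width: 0.14
finger_force: 15.0
```

Call:
step_arm([
  {"dx": 0,"dy": 0,"dz": -0.08,"rx": 0,"ry": 0,"rz": 0},
  {"dx": 0,"dy": 0,"dz": 0,"rx": 0,"ry": 0,"rz": 0},
  {"dx": 0,"dy": 0,"dz": 0,"rx": 0,"ry": 0,"rz": 0},
  {"dx": 0,"dy": 0,"dz": 0,"rx": 0,"ry": 0,"rz": 0},
  {"dx": 0,"dy": 0,"dz": 0,"rx": 0,"ry": 0,"rz": 0},
  {"dx": 0,"dy": 0,"dz": 0,"rx": 0,"ry": 0,"rz": 0},
  {"dx": 0,"dy": 0,"dz": 0,"rx": 0,"ry": 0,"rz": 0},
  {"dx": 0,"dy": 0,"dz": 0,"rx": 0,"ry": 0,"rz": 0},
  {"dx": 0,"dy": 0,"dz": 0,"rx": 0,"ry": 0,"rz": 0},
  {"dx": 0,"dy": 0,"dz": 0,"rx": 0,"ry": 0,"rz": 0},
])

```text
time: 19.77
tcp_pos: [0.4781, -0.1425, 0.0726]
tool_rot: [-179.9, -0.2, -19.7]
force: [4.7, 7.0, 8.9]
gripper_width: 0.137
finger_force: 15.0
```

Call:
step_arm([
  {"dx": 0,"dy": 0,"dz": -0.05,"rx": 0,"ry": 0,"rz": 0},
  {"dx": 0,"dy": 0,"dz": 0,"rx": 0,"ry": 0,"rz": 0},
  {"dx": 0,"dy": 0,"dz": 0,"rx": 0,"ry": 0,"rz": 0},
  {"dx": 0,"dy": 0,"dz": -0.05,"rx": 0,"ry": 0,"rz": 0},
  {"dx": 0,"dy": 0,"dz": 0,"rx": 0,"ry": 0,"rz": 0},
  {"dx": 0,"dy": 0,"dz": 0,"rx": 0,"ry": 0,"rz": 0},
  {"dx": 0,"dy": 0,"dz": 0,"rx": 0,"ry": 0,"rz": 0},
  {"dx": 0,"dy": 0,"dz": 0,"rx": 0,"ry": 0,"rz": 0},
  {"dx": 0,"dy": 0,"dz": 0,"rx": 0,"ry": 0,"rz": 0},
  {"dx": 0,"dy": 0,"dz": 0,"rx": 0,"ry": 0,"rz": 0},
])

```text
time: 20.6
tcp_pos: [0.4786, -0.1427, 0.0715]
tool_rot: [-179.9, -0.3, -19.7]
force: [2.0, 6.9, 18.2]
gripper_width: 0.135
finger_force: 15.0
```

The force rises to 18 N at floor height, so blue is home. I'll release it, retreat, and measure the pad travel by eye.

Call:
step_arm([
  {"dx": 0,"dy": 0.03,"dz": 0.06,"rx": 0,"ry": 0,"rz": 0},
  {"dx": 0,"dy": 0,"dz": 0,"rx": 0,"ry": 0,"rz": 0},
  {"dx": 0,"dy": 0,"dz": 0,"rx": 0,"ry": 0,"rz": 0},
  {"dx": 0,"dy": 0,"dz": 0,"rx": 0,"ry": 0,"rz": 0},
  {"dx": 0,"dy": 0,"dz": 0,"rx": 0,"ry": 0,"rz": 0},
  {"dx": 0,"dy": 0,"dz": 0,"rx": 0,"ry": 0,"rz": 0},
  {"dx": 0,"dy": 0,"dz": 0,"rx": 0,"ry": 0,"rz": 0},
  {"dx": 0,"dy": 0,"dz": 0,"rx": 0,"ry": 0,"rz": 0},
  {"dx": 0,"dy": 0,"dz": 0,"rx": 0,"ry": 0,"rz": 0},
  {"dx": 0,"dy": 0,"dz": 0,"rx": 0,"ry": 0,"rz": 0},
], grip=0.6)

```text
time: 21.43
tcp_pos: [0.4758, -0.1429, 0.0702]
tool_rot: [180.0, 0.0, -19.7]
force: [0.1, -0.3, -0.4]
gripper_width: 0.593
finger_force: 0.0
```

Call:
step_arm([
  {"dx": 0,"dy": 0,"dz": 0.5,"rx": 0,"ry": 0,"rz": 0},
  {"dx": 0,"dy": 0,"dz": 0.5,"rx": 0,"ry": 0,"rz": 0},
  {"dx": 0,"dy": 0,"dz": 1,"rx": 0,"ry": 0,"rz": 0},
  {"dx": 0,"dy": 0,"dz": 1,"rx": 0,"ry": 0,"rz": 0},
  {"dx": 0,"dy": 0,"dz": 1,"rx": 0,"ry": 0,"rz": 0},
  {"dx": 0,"dy": 1,"dz": 1,"rx": 0,"ry": 0,"rz": 0.5},
  {"dx": 0,"dy": 1,"dz": 0,"rx": 0,"ry": 0,"rz": 1},
  {"dx": 0,"dy": 1,"dz": 0,"rx": 0,"ry": 0,"rz": 1},
  {"dx": 0,"dy": 1,"dz": 0,"rx": 0,"ry": 0,"rz": 1},
  {"dx": 0,"dy": 1,"dz": 0,"rx": 0,"ry": 0,"rz": 1},
])

```text
time: 22.27
tcp_pos: [0.476, -0.0419, 0.1716]
tool_rot: [180.0, -0.1, -1.6]
force: [-0.7, -0.1, 0.1]
gripper_width: 0.594
finger_force: 0.0
```

```bash
python3 - <<'E'
from h import *
o=get_obs();print(o["time"],o["tcp_pos"],o["tool_rot"],o["force"])
f=grab("top","pics/k0.png"); new=cv2.imread("pics/k0.png"); old=cv2.imread("pics/top0.png")
yaw=np.radians(-19.7); yh=np.array([-np.sin(yaw),np.cos(yaw)])
def edges(im,n):
    h=cv2.cvtColor(im,cv2.COLOR_BGR2HSV).astype(int); g=im.astype(float); o=g[...,2]-g[...,0]
    m=(h[...,0]>4)&(h[...,0]<18)&(h[...,1]>170)&(h[...,2]>140); m[:, :385]=0; m[:,412:]=0; m[:225]=0; m[262:]=0
    v,u=np.nonzero(m)
    # rowwise soft edges for orange-minus-blue
    out=[]
    for r in range(234,254,2):
        x=np.arange(388,404); w=np.clip(o[r,388:404]-60,0,None); out.append(round((w*x).sum()/max(w.sum(),1e-6),2))
    print(n,m.sum(),u.mean().round(2),v.mean().round(2),out)
    return u.mean(),v.mean()
a=edges(old,"old"); b=edges(new,"new")
pa,pb=[onz(f,p,.03)[:2]*1000 for p in(a,b)]
print("shift along y mm",(pb-pa)@yh,pb-pa)
c=np.hstack([cv2.resize(i[222:272,370:430],(396,330),interpolation=cv2.INTER_CUBIC) for i in(old,new)])
cv2.imwrite("pics/k.png",c)
E
```

```text
22.2667 [ 0.47599799 -0.04193543  0.17161112] [ 1.79967861e+02 -9.50875760e-02 -1.55634393e+00] [-0.6587847  -0.10814608  0.12021982]
old 54 396.22 244.07 [np.float64(396.62), np.float64(396.82), np.float64(396.65), np.float64(396.38), np.float64(396.21), np.float64(395.83), np.float64(395.5), np.float64(395.79), np.float64(395.12), np.float64(395.14)]
new 55 394.15 243.16 [np.float64(394.97), np.float64(394.81), np.float64(394.63), np.float64(394.33), np.float64(393.98), np.float64(393.5), np.float64(393.49), np.float64(393.72), np.float64(393.03), np.float64(392.9)]
shift along y mm 5.268198454905955 [3.3427423  4.39883743]
```

View pics/k.png

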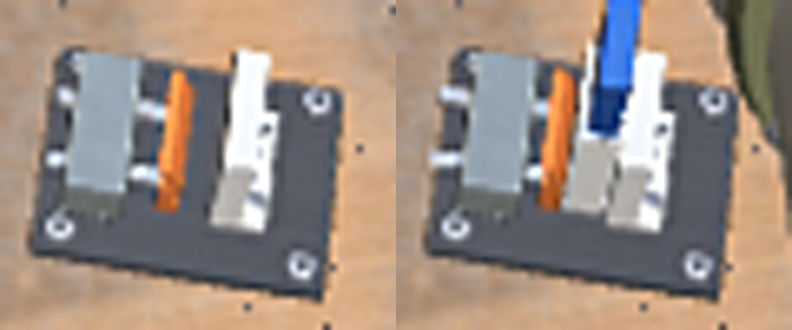

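Picture k: the pad has moved left by about 2 px (roughly 4.5 mm of its 5 mm travel), and blue stands between pad and cheek at (590,160). Red is 3 mm thicker and would exceed the pad's stop, so it cannot go in, and blue is the thickest that fits. I'll check numerically that blue is upright, its height and its x position.

```bash
python3 - <<'E'
from h import *
T=grab("top");S=grab("side")
c,s=np.cos(np.radians(-19.7)),np.sin(np.radians(-19.7)); site=np.array([.4765,-.1407])
def msk(f,roi):
    h=cv2.cvtColor(f["color"],cv2.COLOR_RGB2HSV).astype(int); m=(h[...,0]>104)&(h[...,0]<126)&(h[...,1]>110)&(h[...,2]>60)
    z=np.zeros_like(m); z[roi]=m[roi]
    v,u=np.nonzero(z); return len(u),u.mean().round(1),v.mean().round(1),u.min(),u.max(),v.min(),v.max()
print("top",msk(T,np.s_[205:250,390:425])); print("side",msk(S,np.s_[185:235,330:385]))
def pred(f,dz,dx=0,y=-.004):
    pts=[]
    for a in(-.02,.02):
        for b in(-.006,.006):
            for z in(.055,.092):
                p=site+np.array([c*(a+dx)-s*(b+y),s*(a+dx)+c*(b+y)]); pts.append(proj(f,[*p,z+dz]))
    pts=np.array(pts); return pts.min(0).round(1),pts.max(0).round(1)
for dz in(.01,.015,.025): print(dz,"top",pred(T,dz),"side",pred(S,dz))
# triangulate grip top-far corner region
E
```

```text
top (105, np.float64(402.7), np.float64(231.4), np.int64(391), np.int64(406), np.int64(221), np.int64(246))
side (25, np.float64(353.0), np.float64(204.2), np.int64(347), np.int64(358), np.int64(203), np.int64(207))
0.01 top (array([398.8, 220.6]), array([407.6, 243.8])) side (array([345.8, 200.2]), array([362.3, 217.7]))
0.015 top (array([399. , 219.5]), array([407.9, 242.7])) side (array([345.9, 198.4]), array([362.4, 215.9]))
0.025 top (array([399.6, 217.1]), array([408.5, 240.6])) side (array([346.1, 194.7]), array([362.7, 212.2]))
```

```bash
python3 -c "
from station import *
print(finish_job(), get_obs()['time'])"
```

```text
the job is handed in; nothing more can be done
the job is handed in; nothing more can be done
```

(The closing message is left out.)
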